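Prove a hinge leaf on the gauge pin, then hold it knuckle to knuckle with the jamb leaf

ROBOT

A 7-joint arm with a two-finger parallel gripper is mounted at the origin on a cart in front of the work surface, level with it; the furniture and walls round the work are solid. World frame = base frame: x ahead of the robot, y to its left, z up, the work surface at z = 0. Lengths are in m, angles in rad, forces in N, time in s.
With the tool pointing down it reaches from about 0.4 to 0.9 m from the base axis. Payload 5.5 kg.
Tool frame: the origin (TCP) lies where the fingers leave the gripper's body, on its centre line; the fingertips stand 73 mm ahead of it and the grasp point (between the pads) lies 54 mm ahead of it (arm.grip_point_offset is the distance from the TCP to the grasp point, in m); z points along the fingers, y is the direction in which the jaws open and shut (so a half turn about z gives the same grasp; the last joint's range is limited). The gripper opens to 85 mm and grips with 20 to 120 N. Pads are 22 mm wide; open, the fingers measure 114 mm over their backs; the gripper's body (76 mm by 85 mm) begins 54 mm behind the grasp point. The pads swing forward as they close: fully open they stand 13 mm farther back than shut.
Start: joints at [1.39, 0.501, -0.427, 1.55, 0.221, 1.138, -0.21], TCP at [0.279, -0.587, 0.304] pointing down, gripper open.
Joint ranges: [-2.88, 2.88], [-0.31, 2.03], [-1.54, 1.56], [0.2, 2.42], [-1.41, 4.55], [0.19, 2.02], [-2.57, 2.57]. Speed limits (rad/s): [2.57, 2.57, 3.14, 3.14, 3.14, 3.14, 3.14].

INTERFACE

Orientations are given as a unit quaternion [w, x, y, z].
In Python, from station import arm gives the robot as it stands.
- The arm moves only by the tool step_arm, never from a script. Its argument "increments" is a list of rows, each a list of 2 entries, a list of its own where there are three numbers: the shift along the tool's x, y, z in cm, then the turn about the tool's z in rad. In form: [[[x, y, z], roll], ...]. A call has exactly 5 rows; each row is the pose to reach, as a shift and turn from the pose measured when the call began, along the tool's axes at that moment; what a row does not reach only later rows make up. A row lasts 1/10 s, in which the tool goes at most 50 mm and 8.59 degrees, less where a joint would pass 70% of its speed; a pose out of reach is approached as far as the arm can. A call with a gripper value outside its range is refused whole. "gripper" is the closure, from 0 (fully open) to 1 (shut), set as the call begins (left out, the last holds). The fingers move at their own pace and stop on an object; "grip_force" is the grip in N (left out, the last holds). Time passes only in rows, so rows that repeat a pose let the fingers close, or fill a call up. It gives the time, the measured TCP pose, the force and the opening at its end, in the units of the state.
- arm.read_state(): the state, without advancing time (a new reading comes with each control period).
- arm.camera(name): name is "side" or "top" or "wrist"; returns (picture, depth): 384x512x3 uint8, red, green, blue; 384x512 float32, m along the optical axis (not along the pixel's ray), 0 where there is no reading.
- arm.camera_model(name): a dict with "fx", "fy", "cx", "cy" (pixels), "xyz" and "orientation" of the camera in the world. Camera axes: x right, y down, z forward; pixel columns grow to the right and rows downward; lengths in m; the calibration is good to about 2 mm. A picture is of the moment at which its call begins: read the wrist's pose just before it. camera_model takes no time and is no camera call; for the wrist camera it gives the pose at the moment of the call.
- arm.close_job(): hands the job in, once; it reports no verdict.
Trained networks look in the newest picture that a camera, given by its name, has taken for a name from the list of things; names that differ only in an ending like _2 or _b are one class to them, and where a whole thing is asked for, a point or a joint stands for the part that bears it (a point fixed in the world has none). Each returns a list of dicts, best first, with "confidence" (0 to 1); they miss things now and then, are a little off and sometimes report something else, mostly with a low value. They report only what shows in the picture. A call takes as long as a camera call.
- arm.search_frame(camera, query): "extent" ([centre column, centre row, width, height] in pixels, round what is visible of it).
- arm.cut_out(camera, query): "region" (384x512 bool, what is visible of it) and "extent" ([centre column, centre row, width, height] in pixels, round what is visible of it).
- arm.tip_of(camera, query): "at" ([column, row] in pixels: a listed point, or the origin of a listed thing).
The state is a dict: "time": time; "joint_pos": joint angles; "qvel": joint speeds; "tau": joint torques, N m; "tool_pos": TCP position; "ee_rot": TCP orientation; "wrist_force": force on the tool from outside, world axes, zero at the start; "moment": the same for the moment, N m; "finger_gap": finger opening in m.
Only numpy, scipy, OpenCV 4.12 (cv2) and the standard library are available. Lean on these libraries where they do the work, as an engineer would, in place of code of your own. Each camera call takes 0.05 s, during which the arm holds its last target. There are 200 camera calls.

TASK

Take the taller of the two hinge leaves out of the wooden rack and slide its knuckle fully onto the level gauge pin to prove the bore, then draw it off again. Lower that leaf, standing upright, between the two knuckles of the leaf fixed on the jamb block until all three holes line up for the hinge pin, and finish while still holding it there, still and free in the gripper, not resting on the block or pressed against it. Leave the shorter leaf in its slot and do not disturb the tan-lidded pot, the petri dish or the beaker.

Things in the scene. Friction and masses are not known exactly. Their poses are not given: they have to be found in the camera images.
- tall_leaf_center (a point): Centre of the plate of the taller steel hinge leaf. Plate 8 mm thick (its x), 64 mm wide (its y), 60 mm high (its z, up); it stands upright in one of the rack's two slots (which one varies), its upper 42 mm above the rack. Grasp it from above across the 8 mm, on its upper part. Mass 0.15 to 0.31 kg. The same either way round.
- tall_leaf_bore (a point): Centre of the bore in the taller leaf's single knuckle, 47 mm below the plate's centre, in its mid plane; axes as the plate's. Bore axis along y (along the plate's lower edge), bore 14 mm, barrel outside 24 mm, 28 mm long (14 mm either side of this point). The plate's lower edge is 17 mm above the axis; a 28 mm wide neck joins them.
- short_leaf_center (a point): Centre of the plate of the shorter hinge leaf in the rack's other slot, to be left alone: plate 8 x 64 x 40 mm, upper 22 mm above the rack; thin 16 mm barrel with a 6 mm bore that does not take the gauge pin.
- leaf_rack: Fixed wooden rack, 136 x 90 mm, 58 mm high; origin at the centre of its underside. Two slots along its y, at x = -42 and +42 mm; slot floors 40 mm up, slots 18 mm deep, 10 mm wide. It is open between its two rails, where the knuckles hang. Lift a leaf straight up.
- gauge_root (a point): Root of the level gauge pin, on its axis, at the face of its fixed post, 62 mm above the worktop. The pin points along -y of this frame (to the robot's right), 9 mm thick, 46 mm long, the last 9 mm tapering to 4 mm. The post rises only 8 mm above the axis, so a leaf's plate passes over it. A knuckle is fully on when its whole length is on the pin, its leading end near the post.
- jamb_bore (a point): Point on the bore axis of the leaf fixed on the wooden jamb block's robot side, midway between its two knuckles, 82 mm above the worktop. Bore axis along y, z up. The knuckles (24 mm outside, 14 mm bore, 22 mm long) leave a gap of 36 mm (18 either side), open from above. Wood and fixed plate begin 17 mm below the axis: a 24 mm knuckle touching them is 5 mm too low.
- cream_pot: Round white pot with a flat tan lid, 65 mm wide, 29 mm high, loose, not to be disturbed; origin at the centre of its underside.
- petri_dish: Clear petri dish, 64 mm wide, 17 mm high, loose, not to be disturbed; origin at the centre of its underside.
- beaker: Clear beaker, 49 mm wide, 59 mm high, loose, not to be disturbed; origin at the centre of its underside.

How it is judged:
By the outcome, as a careful person would: the job done as asked, in the order asked, and still so for the second after the job is handed in, while the arm keeps its last pose, push and grip.
It also fails if it takes over 51 s, if anything falls off the work surface, if the arm or the gripper's body presses on something with over 40 N, if the wrist force passes 120 N, or if a joint passes its speed limit or range.

## Working session

There is one attempt and no reset: what is moved stays moved. The work goes in short steps, Python scripts to look and compute and a tool call to move; the robot and the scene stay as the last step left them, time stands still between calls to the robot, and variables do not carry over. Pictures are saved under pics/ and viewed, about 8 in all and at most 12, crops included, and the job is handed in when it is done.

Besides the shell and the picture viewer there is one more tool, called after ">>>" by a JSON object that holds its "op" and its "data", one argument or row to a line. step_arm: Moves the arm, as the interface text tells. Its arguments: {"type":"object","properties":{"increments":{"type":"array","items":{"type":"array"}},"gripper":{"type":"number"},"grip_force":{"type":"number"}},"required":["increments"]}

```bash
mkdir -p pics; ls; cat > h.py <<'E'
import numpy as np, cv2
from scipy.spatial.transform import Rotation as R
from station import arm
def rot(q): return R.from_quat([q[1],q[2],q[3],q[0]]).as_matrix()
def world(m,u,v,d):
    p=np.array([(u-m['cx'])/m['fx']*d,(v-m['cy'])/m['fy']*d,d]) if np.isscalar(d) else np.stack([(u-m['cx'])/m['fx']*d,(v-m['cy'])/m['fy']*d,d])
    return (rot(m['orientation'])@p).T+np.array(m['xyz'])
def plane(m,u,v,z):
    r=rot(m['orientation'])@np.array([(u-m['cx'])/m['fx'],(v-m['cy'])/m['fy'],1.])
    o=np.array(m['xyz']); return o+r*(z-o[2])/r[2]
def proj(m,p):
    c=rot(m['orientation']).T@(np.array(p)-np.array(m['xyz']))
    return np.array([c[0]/c[2]*m['fx']+m['cx'],c[1]/c[2]*m['fy']+m['cy']])
E
python3 - <<'E'
from h import *
np.set_printoptions(precision=4,suppress=True)
s=arm.read_state(); print(s['time'],s['tool_pos'],s['ee_rot'],s['finger_gap'],arm.grip_point_offset)
ims=[]
for c in ['top','side']:
    im,d=arm.camera(c); m=arm.camera_model(c); print(c,m)
    np.savez(f'{c}0.npz',im=im,d=d); ims.append(im)
    for q,z in [('tall_leaf_center',.070),('tall_leaf_bore',.023),('short_leaf_center',.06),('leaf_rack',0),('gauge_root',.062),('jamb_bore',.082),('cream_pot',0),('petri_dish',0),('beaker',0)]:
        for r in arm.tip_of(c,q)[:2]:
            print(c,q,round(r['confidence'],2),np.array(r['at']),plane(m,*r['at'],z))
    cv2.imwrite(f'pics/{c}0.png',im[...,::-1])
print(arm.read_state()['time'])
E
```

```text
pics
0.0 [ 0.2788 -0.5866  0.3028] [-0.001   0.9755  0.2201 -0.0002] 0.08534437466741332 0.0539
top {'fx': 451.4429978738345, 'fy': 451.4429978738345, 'cx': 251.7143492682879, 'cy': 195.5448683821589, 'xyz': array([ 0.3197, -0.0485,  1.1964]), 'orientation': array([ 0.0693, -0.7015,  0.7061, -0.0672])}
top tall_leaf_center 0.54 [307.8 187.9] [ 0.5592 -0.1889  0.07  ]
top tall_leaf_bore 0.61 [304.5 188.1] [ 0.5687 -0.186   0.023 ]
top tall_leaf_bore 0.27 [216.4 179.1] [0.5949 0.0483 0.023 ]
top short_leaf_center 0.46 [217.1 177.3] [0.591  0.0435 0.06  ]
top short_leaf_center 0.44 [304.8 216. ] [ 0.4884 -0.1803  0.06  ]
top leaf_rack 0.89 [302.5 206. ] [ 0.5245 -0.1819  0.    ]
top gauge_root 0.69 [171.7 235.3] [0.4412 0.1564 0.062 ]
top jamb_bore 0.74 [217.  175.6] [0.5902 0.042  0.082 ]
top cream_pot 0.66 [253.5 259. ] [ 0.3841 -0.0492  0.    ]
top cream_pot 0.51 [213.8 177.5] [0.6048 0.0574 0.    ]
top petri_dish 0.91 [287.3 147.9] [ 0.6872 -0.1445  0.    ]
top beaker 0.54 [332.4 153.5] [ 0.6703 -0.2681  0.    ]
side {'fx': 427.43729350977156, 'fy': 427.43729350977156, 'cx': 265.5867972227589, 'cy': 188.45696470431503, 'xyz': array([ 0.6923, -0.6182,  0.8493]), 'orientation': array([-0.3166,  0.9387,  0.1268, -0.0501])}
side tall_leaf_center 0.8 [267.4 244.3] [ 0.5646 -0.1878  0.07  ]
side tall_leaf_bore 0.83 [267.7 252.3] [ 0.5628 -0.181   0.023 ]
side tall_leaf_bore 0.42 [326.5 261.4] [ 0.6906 -0.1691  0.023 ]
side short_leaf_center 0.54 [228.3 229.4] [ 0.4712 -0.1689  0.06  ]
side leaf_rack 0.66 [251.3 249.8] [ 0.5218 -0.1724  0.    ]
side gauge_root 0.76 [262.6 125.2] [0.4559 0.1566 0.062 ]
side jamb_bore 0.77 [296.3 158.2] [0.5702 0.0501 0.082 ]
1.0
```

View pictures.

```bash
python3 - <<'E'
from h import *
a=np.load('top0.npz')['im'][110:290,130:390]; b=np.load('side0.npz')['im'][90:310,160:420]
a=cv2.resize(a,None,fx=3,fy=3,interpolation=cv2.INTER_CUBIC)
b=cv2.resize(b,None,fx=2.7,fy=2.7,interpolation=cv2.INTER_CUBIC)
cv2.imwrite('pics/t1.png',a[...,::-1]); cv2.imwrite('pics/s1.png',b[...,::-1])
E
```

```text
(no output)
```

View pics/t1.png

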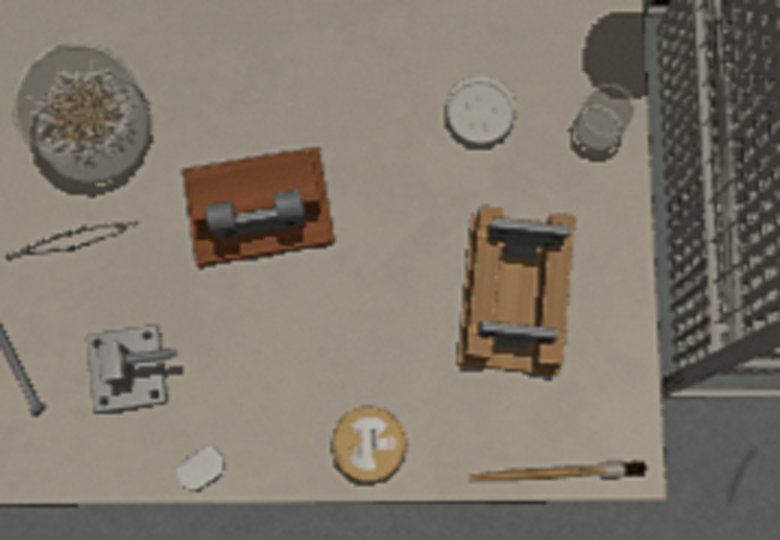

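View pics/s1.png

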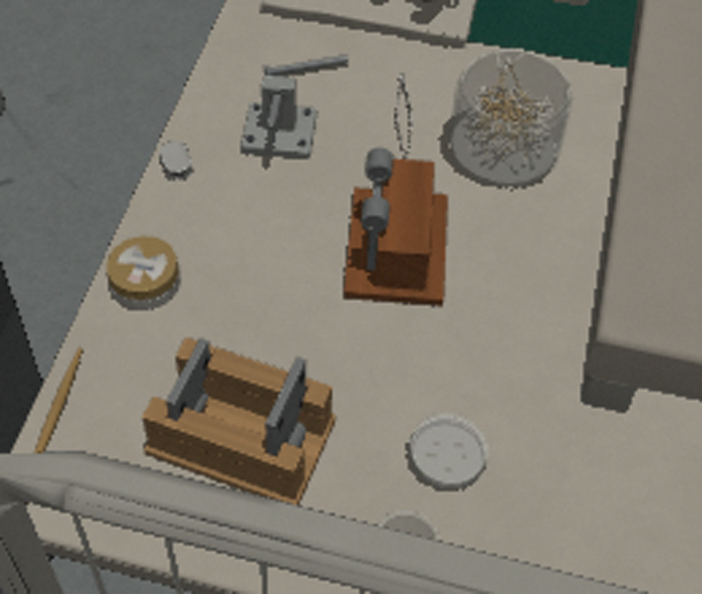

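```bash
python3 - <<'E'
from h import *
np.set_printoptions(precision=4,suppress=True)
C={}
for c in ['top','side']:
    f=np.load(f'{c}0.npz'); d=f['d']; m=arm.camera_model(c)
    v,u=np.mgrid[:384,:512]; k=d>0
    C[c]=(world(m,u[k].astype(float),v[k].astype(float),d[k]),u[k],v[k])
    P=C[c][0]; print(c,P.min(0),P.max(0))
    # tall things near path
    q=P[(P[:,2]>.09)&(P[:,0]>.2)&(P[:,0]<.9)&(P[:,1]>-.75)&(P[:,1]<.4)]
    H,ye,xe=np.histogram2d(q[:,1],q[:,0],bins=[np.arange(-.75,.41,.05),np.arange(.2,.91,.05)])
    Z=np.zeros(H.shape)
    for p in q:
        i=int((p[1]+.75)/.05); j=int((p[0]-.2)/.05)
        if i<Z.shape[0] and j<Z.shape[1]: Z[i,j]=max(Z[i,j],p[2])
    print('rows y from -.75, cols x from .2'); print((Z*100).round().astype(int))
    def line(name,box,zlo,zhi):
        k=(P[:,0]>box[0])&(P[:,0]<box[1])&(P[:,1]>box[2])&(P[:,1]<box[3])&(P[:,2]>zlo)&(P[:,2]<zhi)
        Q=P[k]
        if len(Q)<8: print(c,name,len(Q)); return
        mu=Q.mean(0); w=np.linalg.svd((Q-mu)[:,:2],full_matrices=False)
        a=w[2][0]; a=a*np.sign(a[1]); t=(Q-mu)[:,:2]@a
        print(c,name,len(Q),'mean',mu,'yaw',np.arctan2(-a[0],a[1]),'ext',t.min(),t.max(),'std',(w[1]/np.sqrt(len(Q))),'z95',np.percentile(Q[:,2],[50,95]), 'mid',mu[:2]+a*(t.min()+t.max())/2)
    line('far',(.53,.60,-.25,-.13),.088,.11)
    line('near',(.44,.52,-.25,-.12),.068,.11)
    line('pin',(.40,.50,.08,.145),.05,.08)
    line('jamb',(.53,.63,-.03,.12),.085,.11)
print(arm.camera_model('wrist'))
E
```

```text
top [-0.0819 -1.2243 -0.7725] [1.0904 1.0312 0.5513]
rows y from -.75, cols x from .2
[[ 0  0  0  0  0  0  0  0  0  0  0 10 10  0]
 [ 0  0  0  0  0  0 14 11 12 13 14 15 16 17]
 [ 0  0  0  0  0 19 23  0  0  0  0  0  0  0]
 [ 0  0  0  0  0 21 23  0  0  0  0  0  0  0]
 [33 34  0  0  0  0 23  0  0  0  0  0  0  0]
 [ 0  0  0  0  0  0 23 22 22 23 22 22 22 22]
 [ 0  0  0  0  0 40 42 42 42 42 42 42 42 42]
 [ 0  0  0  0  0  0  0  0  0  0 52 52  0  0]
 [ 0  0  0  0  0  0  0  0  0  0 52 54  0  0]
 [ 0  0  0  0  0  0  0  0  0  0 52 53  0  0]
 [ 0  0  0  0  0  0  0 11  0  0 52 52  0 14]
 [ 0  0  0  0  0  0  0 10  0  0 52 52  0 14]
 [ 0  0  0  0  0  0  0  0  0  0 52 52  0 14]
 [ 0  0  0  0  0  0  0  0  0  0 52 52  0 14]
 [ 0  0  0  0  0  0  0  0  0  0 52 52  0 14]
 [ 0  0  0  0  0  0  0 10  0  0 52 52  0 14]
 [ 0  0  0  0  0  0  0 10  0  0 52 52  0 14]
 [ 0  0  0  0  0  0  0  0  0  0 52 54  0  0]
 [ 0  0  0  0  0  0  0  0  9  9 54 55  0  0]
 [ 0  0  0  0  0  0  0  0  9 10 54 55  0  0]
 [ 0  0  0 45 44 42  0  0  0  9 54 55  0  0]
 [ 0  0  0 46 45 44 45 47 48 46 55 55  0  0]
 [ 0  0  0 43 43 44 46 4
[... 2037 characters left out ...]
4767 -0.1762  0.077 ] yaw -0.10841358009436115 ext -0.02937376185305818 0.03359868083068208 std [0.0189 0.0026] z95 [0.0784 0.0809] mid [ 0.477  -0.1741]
side pin 33 mean [0.4588 0.1279 0.0645] yaw 0.13613167598413922 ext -0.014872583898582545 0.016526195793446597 std [0.0096 0.0025] z95 [0.0647 0.067 ] mid [0.4587 0.1287]
side jamb 144 mean [0.5784 0.0439 0.0907] yaw 0.15383830814707403 ext -0.0388046342652711 0.04439378485543233 std [0.0297 0.0063] z95 [0.091  0.0943] mid [0.578  0.0467]
{'fx': 306.8599757014459, 'fy': 306.8599757014459, 'cx': 248.37734269767316, 'cy': 191.12736153717603, 'xyz': array([ 0.3443, -0.5573,  0.3735]), 'orientation': array([ 0.1186,  0.8368, -0.5293, -0.0742])}
```

```bash
cat >> h.py <<'E'
def go(x,y,z,yaw,s=None):
    """tool-axis shift (cm) and roll for TCP target; yaw = world angle of tool y"""
    s=s or arm.read_state(); M=rot(s['ee_rot']); d=M.T@(np.array([x,y,z])-s['tool_pos'])*100
    cur=np.arctan2(M[1,1],M[0,1]); r=-((yaw-cur+np.pi)%(2*np.pi)-np.pi)
    print('t',round(s['time'],2),'pos',np.round(s['tool_pos'],4),'yaw',round(cur,4),'tilt',np.round(M[:2,2],4),'F',np.round(s['wrist_force'],1),'gap',round(s['finger_gap'],4),'q',np.round(s['joint_pos'],2))
    print('  ->',np.round(d,2),'roll',round(r,3))
E
python3 - <<'E'
from h import *
go(.34,-.30,.32,-.113); go(.559,-.182,.24,-.113)
E
```

```text
t 1.0 pos [ 0.2791 -0.587   0.3039] yaw -1.127 tilt [ 0.0001 -0.0001] F [ 0.8 -0.3 -0.2] gap 0.0856 q [ 1.39  0.5  -0.43  1.55  0.22  1.14 -0.21]
  -> [ 17.82 -23.31  -1.61] roll -1.014
t 1.0 pos [ 0.2791 -0.587   0.3039] yaw -1.127 tilt [ 0.0001 -0.0001] F [ 0.8 -0.3 -0.2] gap 0.0856 q [ 1.39  0.5  -0.43  1.55  0.22  1.14 -0.21]
  -> [ 42.67 -24.56   6.39] roll -1.014
```

>>> {"op": "step_arm", "data": {
  "increments": [
    [[3, -4, -0.3], -0.15],
    [[6, -8, -0.6], -0.3],
    [[9.5, -12.4, -1], -0.45],
    [[13, -17, -1.3], -0.6],
    [[16, -21, -1.6], -0.75]
  ],
  "gripper": 0
}}

```text
time: 1.5
tool_pos: [0.3308, -0.3409, 0.3193]
ee_rot: [0.0, 0.825, 0.565, -0.0]
wrist_force: [1.1, 0.3, 0.6]
finger_gap: 0.0855
```

```bash
python3 - <<'E'
from h import *
go(.45,-.24,.28,-.113); go(.559,-.182,.24,-.113)
E
```

```text
t 1.5 pos [ 0.3308 -0.3409  0.3193] yaw -0.3708 tilt [ 0.0001 -0.0007] F [1.1 0.3 0.6] gap 0.0855 q [ 1.38  0.19 -0.7   1.95  0.14  1.05  0.24]
  -> [13.72  7.45  3.92] roll -0.258
t 1.5 pos [ 0.3308 -0.3409  0.3193] yaw -0.3708 tilt [ 0.0001 -0.0007] F [1.1 0.3 0.6] gap 0.0855 q [ 1.38  0.19 -0.7   1.95  0.14  1.05  0.24]
  -> [23.08 15.51  7.92] roll -0.258
```

>>> {"op": "step_arm", "data": {
  "increments": [
    [[4.7, 1, 0.8], -0.06],
    [[9.3, 3, 2], -0.12],
    [[13.5, 6, 3.5], -0.18],
    [[17.5, 9, 5], -0.22],
    [[21, 12, 6.5], -0.258]
  ]
}}

```text
time: 2.0
tool_pos: [0.5149, -0.1906, 0.2561]
ee_rot: [0.001, 0.745, 0.667, -0.0]
wrist_force: [0.4, -1.3, 0.8]
finger_gap: 0.0852
```

>>> {"op": "step_arm", "data": {
  "increments": [
    [[1, 2, 1], 0],
    [[2, 3.5, 1.2], 0],
    [[2, 3.5, 1.2], 0],
    [[2, 3.5, 1.2], 0],
    [[2, 3.5, 1.2], 0]
  ]
}}

```text
time: 2.5
tool_pos: [0.5511, -0.1756, 0.2442]
ee_rot: [0.001, 0.746, 0.666, -0.001]
wrist_force: [0.1, 0.1, -0.1]
finger_gap: 0.0854
```

```bash
cat >> h.py <<'E'
def cloud(c,tag):
    m=arm.camera_model(c); im,d=arm.camera(c); np.savez(tag+'.npz',im=im,d=d); cv2.imwrite(f'pics/{tag}.png',im[...,::-1])
    v,u=np.mgrid[:384,:512]; k=d>0
    return m,im,world(m,u[k].astype(float),v[k].astype(float),d[k])
def line(P,name,box,zlo,zhi):
    k=(P[:,0]>box[0])&(P[:,0]<box[1])&(P[:,1]>box[2])&(P[:,1]<box[3])&(P[:,2]>zlo)&(P[:,2]<zhi); Q=P[k]
    if len(Q)<8: print(name,len(Q)); return
    mu=Q.mean(0); w=np.linalg.svd((Q-mu)[:,:2],full_matrices=False); a=w[2][0]; a=a*np.sign(a[1])
    t=(Q-mu)[:,:2]@a; e=np.percentile(t,[.5,99.5]); b=(Q-mu)[:,:2]@np.array([a[1],-a[0]])
    print(name,len(Q),'mid',np.round(mu[:2]+a*e.mean(),4),'yaw',round(np.arctan2(-a[0],a[1]),4),'len',np.round(np.ptp(e),4),'lat',np.round(np.percentile(b,[1,50,99]),4),'z',np.round(np.percentile(Q[:,2],[5,50,95]),4))
E
python3 - <<'E'
from h import *
go(.559,-.182,.137,-.113)
m,im,P=cloud('wrist','w1'); print(np.round(m['xyz'],4))
line(P,'far',(.53,.60,-.25,-.13),.09,.11)
line(P,'near',(.44,.52,-.25,-.12),.07,.09)
m,im,P=cloud('side','s2')
line(P,'side far',(.53,.60,-.25,-.13),.09,.104)
E
```

```text
t 2.5 pos [ 0.5511 -0.1756  0.2442] yaw -0.1127 tilt [ 0.0004 -0.0028] F [ 0.1  0.1 -0.1] gap 0.0854 q [ 0.84  0.52 -0.76  1.78  0.42  1.01 -0.2 ]
  -> [-0.52  0.85 10.73] roll 0.0
[ 0.5607 -0.106   0.3136]
far 947 mid [ 0.5602 -0.1818] yaw -0.1115 len 0.0635 lat [-0.0043 -0.      0.0041] z [0.0974 0.0995 0.1006]
near 990 mid [ 0.4782 -0.1724] yaw -0.1131 len 0.0633 lat [-0.0048  0.0004  0.0031] z [0.0717 0.0793 0.0806]
side far 139 mid [ 0.5599 -0.1834] yaw -0.1159 len 0.0632 lat [-0.0048  0.0001  0.0036] z [0.0924 0.099  0.1012]
```

View pics/w1.png

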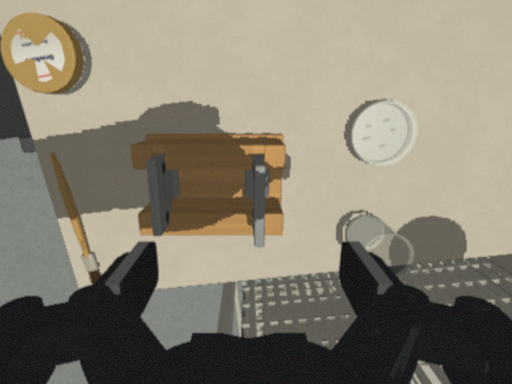

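```bash
python3 - <<'E'
from h import *
go(.5602,-.182,.16,-.1115);go(.5602,-.182,.137,-.1115)
E
```

```text
t 2.6 pos [ 0.5511 -0.1758  0.2444] yaw -0.1134 tilt [ 0.0008 -0.003 ] F [-0.2 -0.7  0.5] gap 0.0851 q [ 0.84  0.52 -0.76  1.78  0.42  1.01 -0.2 ]
  -> [-0.49  0.96  8.45] roll -0.002
t 2.6 pos [ 0.5511 -0.1758  0.2444] yaw -0.1134 tilt [ 0.0008 -0.003 ] F [-0.2 -0.7  0.5] gap 0.0851 q [ 0.84  0.52 -0.76  1.78  0.42  1.01 -0.2 ]
  -> [-0.48  0.96 10.75] roll -0.002
```

>>> {"op": "step_arm", "data": {
  "increments": [
    [[-0.25, 0.5, 2], 0],
    [[-0.5, 1, 4], 0],
    [[-0.5, 1, 6], 0],
    [[-0.5, 1, 7.5], 0],
    [[-0.5, 1, 8], 0]
  ]
}}

```text
time: 3.1
tool_pos: [0.5592, -0.1827, 0.163]
ee_rot: [0.0, 0.746, 0.666, -0.001]
wrist_force: [-0.1, 0.1, 0.1]
finger_gap: 0.0852
```

```bash
python3 - <<'E'
from h import *
go(.5602,-.182,.137,-.1115)
E
```

```text
t 3.1 pos [ 0.5592 -0.1827  0.163 ] yaw -0.1143 tilt [-0.0016 -0.0026] F [-0.1  0.1  0.1] gap 0.0852 q [ 0.79  0.64 -0.69  1.81  0.52  0.88 -0.26]
  -> [0.08 0.09 2.6 ] roll -0.003
```

>>> {"op": "step_arm", "data": {
  "increments": [
    [[0.1, 0.1, 1], 0],
    [[0.1, 0.1, 2], 0],
    [[0.1, 0.1, 2.6], 0],
    [[0.1, 0.1, 2.6], 0],
    [[0.1, 0.1, 2.6], 0]
  ]
}}

```text
time: 3.6
tool_pos: [0.5605, -0.1817, 0.1372]
ee_rot: [0.001, 0.746, 0.666, -0.001]
wrist_force: [-0.5, -0.2, 0.4]
finger_gap: 0.0856
```

>>> {"op": "step_arm", "data": {
  "increments": [
    [[0, 0, 0], 0],
    [[0, 0, 0], 0],
    [[0, 0, 0], 0],
    [[0, 0, 0], 0],
    [[0, 0, 0], 0]
  ],
  "gripper": 1,
  "grip_force": 60
}}

```text
time: 4.1
tool_pos: [0.5605, -0.1817, 0.1373]
ee_rot: [0.001, 0.746, 0.666, -0.001]
wrist_force: [-0.2, 0.4, 0.6]
finger_gap: 0.0121
```

>>> {"op": "step_arm", "data": {
  "increments": [
    [[0, 0, 0], 0],
    [[0, 0, 0], 0],
    [[0, 0, 0], 0],
    [[0, 0, 0], 0],
    [[0, 0, 0], 0]
  ]
}}

```text
time: 4.6
tool_pos: [0.5601, -0.1817, 0.1372]
ee_rot: [0.0, 0.746, 0.666, -0.002]
wrist_force: [-3.5, 0.4, 3.2]
finger_gap: 0.0072
```

```bash
python3 - <<'E'
from h import *
go(.5602,-.182,.137,-.1115)
E
```

```text
t 4.6 pos [ 0.5601 -0.1817  0.1372] yaw -0.1142 tilt [-0.0021 -0.0027] F [-3.5  0.4  3.2] gap 0.0072 q [ 0.77  0.67 -0.67  1.82  0.55  0.84 -0.28]
  -> [-0.03  0.01  0.02] roll -0.003
```

>>> {"op": "step_arm", "data": {
  "increments": [
    [[0, 0, -1], 0],
    [[0, 0, -2.5], 0],
    [[0, 0, -4.5], 0],
    [[0, 0, -6.5], 0],
    [[0, 0, -8], 0]
  ]
}}

```text
time: 5.1
tool_pos: [0.5614, -0.1815, 0.2198]
ee_rot: [0.002, 0.746, 0.666, -0.001]
wrist_force: [-0.5, 0.8, -1.6]
finger_gap: 0.0071
```

>>> {"op": "step_arm", "data": {
  "increments": [
    [[0, 0, -1], 0],
    [[0, 0, -2], 0],
    [[0, 0, -2], 0],
    [[0, 0, -2], 0],
    [[0, 0, -2], 0]
  ]
}}

```text
time: 5.6
tool_pos: [0.5608, -0.1814, 0.2389]
ee_rot: [0.001, 0.746, 0.666, -0.001]
wrist_force: [-0.4, 0.9, -1.6]
finger_gap: 0.0075
```

```bash
python3 - <<'E'
from h import *
go(.43,0,.24,.157)
m,im,P=cloud('side','s3')
z=arm.read_state()['tool_pos']; print(z)
line(P,'held',(.52,.60,-.25,-.13),z[2]-.07,z[2]-.035)
line(P,'knk',(.52,.60,-.25,-.13),z[2]-.13,z[2]-.10)
b=cv2.resize(im[150:310,190:350],None,fx=4,fy=4,interpolation=cv2.INTER_CUBIC)[:600]
cv2.imwrite('pics/s3c.png',b[...,::-1])
m,im,P=cloud('wrist','w3')
line(P,'near',(.44,.52,-.25,-.12),.07,.09)
line(P,'held w',(.52,.60,-.25,-.13),z[2]-.07,z[2]-.035)
m,im,P=cloud('top','t3')
line(P,'pin',(.40,.50,.08,.145),.05,.08)
line(P,'jamb',(.53,.63,-.03,.12),.085,.11)
E
```

```text
t 5.6 pos [ 0.5608 -0.1814  0.2389] yaw -0.114 tilt [-0.0006 -0.0028] F [-0.4  0.9 -1.6] gap 0.0075 q [ 0.83  0.54 -0.75  1.76  0.43  1.01 -0.2 ]
  -> [ 16.54 -15.06  -0.15] roll -0.271
[ 0.56079836 -0.18139901  0.23886991]
held 262 mid [ 0.5625 -0.1958] yaw -0.3647 len 0.04 lat [-0.0205  0.0018  0.012 ] z [0.172  0.1922 0.2029]
knk 93 mid [ 0.5677 -0.1842] yaw -0.2328 len 0.0281 lat [-0.0077  0.0001  0.0059] z [0.1163 0.1312 0.136 ]
near 1076 mid [ 0.4784 -0.1723] yaw -0.1129 len 0.0629 lat [-0.0049  0.0005  0.003 ] z [0.0716 0.0793 0.0806]
held w 4988 mid [ 0.563  -0.1779] yaw -0.112 len 0.0566 lat [-0.0162 -0.0001  0.0162] z [0.1761 0.2007 0.2031]
pin 39 mid [0.4591 0.1301] yaw 0.1316 len 0.0288 lat [-0.0041 -0.0001  0.0044] z [0.0633 0.0662 0.069 ]
jamb 155 mid [0.5776 0.0484] yaw 0.1604 len 0.0794 lat [-0.0101 -0.0004  0.012 ] z [0.087  0.0924 0.0968]
```

View pics/s3c.png

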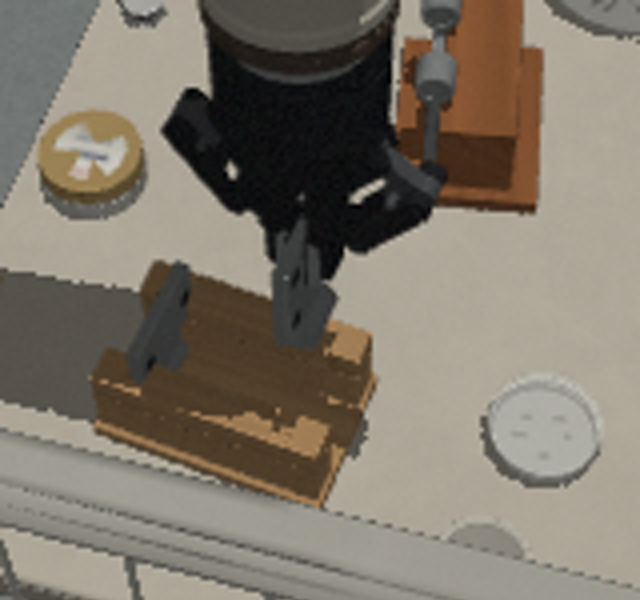

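```bash
python3 - <<'E'
from h import *
go(.469,.063,.215,.15)
E
```

```text
t 5.75 pos [ 0.561  -0.1814  0.239 ] yaw -0.1138 tilt [-0.0003 -0.0028] F [ 0.1  0.5 -1.6] gap 0.007 q [ 0.83  0.54 -0.75  1.76  0.43  1.01 -0.2 ]
  -> [ 23.24 -11.91   2.34] roll -0.264
```

>>> {"op": "step_arm", "data": {
  "increments": [
    [[3, -1.5, 0], -0.03],
    [[7, -3.5, 0], -0.08],
    [[11, -5.5, 0], -0.13],
    [[15, -7.5, 0.5], -0.18],
    [[18.5, -9.5, 1], -0.22]
  ]
}}

```text
time: 6.25
tool_pos: [0.4868, 0.0154, 0.2285]
ee_rot: [0.001, 0.668, 0.745, -0.001]
wrist_force: [0.1, 0.2, -2.3]
finger_gap: 0.0074
```

>>> {"op": "step_arm", "data": {
  "increments": [
    [[2.3, -0.8, 0.5], -0.02],
    [[4.3, -1.4, 1.2], -0.04],
    [[4.3, -1.4, 1.2], -0.04],
    [[4.3, -1.4, 1.2], -0.04],
    [[4.3, -1.4, 1.2], -0.04]
  ]
}}

```text
time: 6.75
tool_pos: [0.4688, 0.0556, 0.2164]
ee_rot: [0.001, 0.653, 0.757, -0.001]
wrist_force: [-0.8, -0.4, -0.8]
finger_gap: 0.0074
```

```bash
python3 - <<'E'
from h import *
go(.469,.063,.195,.15)
m,im,P=cloud('wrist','w4'); print(m['xyz'])
line(P,'pin',(.40,.50,.09,.15),.055,.08)
line(P,'post',(.40,.50,.145,.20),.06,.08)
line(P,'jamb',(.53,.63,-.03,.12),.085,.11)
for r in arm.tip_of('wrist','gauge_root')[:2]: print(r, plane(m,*r['at'],.062))
E
```

```text
t 6.75 pos [0.4688 0.0556 0.2164] yaw 0.1473 tilt [ 0.0005 -0.0026] F [-0.8 -0.4 -0.8] gap 0.0074 q [ 0.58  0.41 -0.9   2.05  0.43  0.87 -0.41]
  -> [0.74 0.12 2.14] roll -0.003
[0.46023799 0.12483564 0.2858055 ]
pin 657 mid [0.4592 0.1325] yaw 0.1267 len 0.0351 lat [-0.0044 -0.      0.0043] z [0.0623 0.065  0.0666]
post 1963 mid [0.4541 0.1655] yaw -1.5299 len 0.0316 lat [-0.0124 -0.0008  0.0197] z [0.064  0.0691 0.0706]
jamb 1967 mid [0.5765 0.0481] yaw 0.1603 len 0.0794 lat [-0.0086 -0.0007  0.0125] z [0.0865 0.0919 0.0939]
{'at': [245.5, 216.5], 'confidence': 0.62} [0.47060271 0.03942179 0.062     ]
{'at': [247.4, 48.3], 'confidence': 0.56} [0.45463739 0.15848046 0.062     ]
```

View pics/w4.png

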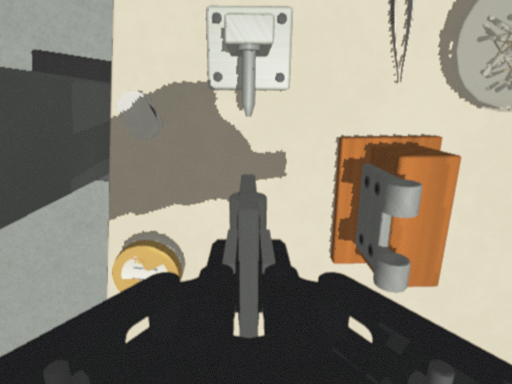

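```bash
cat > fit.py <<'E'
from h import *
from scipy.optimize import least_squares
def cyl(P,p0,yaw0,r,tlim,zlo,zhi,lat=.013):
    """fit level cylinder axis of radius r to cloud points near axis guess; returns x,y at p0's y-slice, z, yaw"""
    p0=np.array(p0); y=np.array([-np.sin(yaw0),np.cos(yaw0),0]); x=np.array([np.cos(yaw0),np.sin(yaw0),0])
    q=P-p0; t=q@y; l=q@x; h=q[:,2]; k=np.zeros(len(P),bool)
    for a,b in tlim: k|=(t>a)&(t<b)
    k&=(abs(l)<lat)&(h>zlo)&(h<zhi); t,l,h=t[k],l[k],h[k]
    f=lambda v: np.hypot(l-v[0]-v[1]*t,h-v[2]-v[3]*t)-r
    s=least_squares(f,[0,0,0,0],loss='soft_l1',f_scale=.0007)
    v=s.x; c=p0+x*v[0]+np.array([0,0,v[2]]); print(len(t),'axis pt',np.round(c,4),'yaw',round(yaw0-v[1],4),'slope',round(v[3],4),'rms',np.sqrt(np.mean(f(v)**2)).round(5))
    return c
E
python3 - <<'E'
from fit import *
# need wrist model at that image: arm hasn't moved
m=arm.camera_model('wrist'); f=np.load('w4.npz'); d=f['d']; v,u=np.mgrid[:384,:512]; k=d>0
P=world(m,u[k].astype(float),v[k].astype(float),d[k])
root=np.array([.4545,.157,.062])
cyl(P,root,.14,.0045,[(-.036,-.004)],.0005,.01,.007)
cyl(P,root,.14,.0045,[(-.036,-.004)],.002,.01,.006)
y=np.array([-np.sin(.15),np.cos(.15),0]); x=np.array([np.cos(.15),np.sin(.15),0])
q=P-root; t=q@y; l=q@x
for a in np.arange(-.05,.012,.004):
    k=(t>a)&(t<a+.004)&(abs(l)<.02)&(q[:,2]>-.006)&(q[:,2]<.012)
    if k.sum()>3: print(round(a+.002,3),k.sum(),'lat',np.round([l[k].min(),l[k].max(),(l[k].min()+l[k].max())/2],4),'z',np.round(q[k][:,2].max(),4))
k=(abs(l)<.012)&(q[:,2]>.005)&(q[:,2]<.012); print('post face t',np.percentile(t[k],[0.5,2,5]))
k=(abs(l)<.005)&(q[:,2]>-.004)&(q[:,2]<.006); print('pin tip t',np.percentile(t[k],[0.,.5,2]))
# post sides for yaw
k=(t>0.002)&(t<.03)&(abs(l)<.03)&(q[:,2]>.005); pts=P[k][:,:2].astype(np.float32)*1000; print(cv2.minAreaRect(pts))
j=np.array([.5765,.048,.082])
print('jamb'); cyl(P,j,.157,.012,[(-.039,-.019),(.019,.039)],.002,.02)
yj=np.array([-np.sin(.157),np.cos(.157),0]); q=P-j;t=q@yj; k=(q[:,2]>.006)&(abs(q@np.array([np.cos(.157),np.sin(.157),0]))<.012)
print(np.histogram(t[k],bins=np.arange(-.046,.047,.002)))
E
```

```text
610 axis pt [0.4559 0.1572 0.0615] yaw 0.1394 slope 0.003 rms 0.00059
527 axis pt [0.4559 0.1572 0.0616] yaw 0.1388 slope 0.0029 rms 0.0006
-0.044 6 lat [-0.0008  0.0027  0.001 ] z 0.0025
-0.04 47 lat [-0.0022  0.0035  0.0006] z 0.0038
-0.036 65 lat [-0.0029  0.0049  0.001 ] z 0.0048
-0.032 78 lat [-0.0036  0.0048  0.0006] z 0.0057
-0.028 78 lat [-0.0035  0.0048  0.0007] z 0.0056
-0.024 84 lat [-0.0035  0.0056  0.001 ] z 0.0051
-0.02 82 lat [-0.0027  0.0056  0.0014] z 0.0057
-0.016 79 lat [-0.0027  0.0056  0.0014] z 0.0052
-0.012 84 lat [-0.0026  0.0055  0.0015] z 0.0055
-0.008 84 lat [-0.0026  0.0055  0.0015] z 0.006
-0.004 83 lat [-0.0026  0.0055  0.0015] z 0.0059
0.0 152 lat [-0.0059  0.0088  0.0014] z 0.0081
0.004 380 lat [-0.014   0.0171  0.0015] z 0.0092
0.008 338 lat [-0.014   0.017   0.0015] z 0.0095
0.012 344 lat [-0.0145  0.0169  0.0012] z 0.0098
post face t [-0.02447396 -0.00020864  0.00114866]
pin tip t [-0.04267792 -0.04259083 -0.04120607]
((454.22564697265625, 168.45799255371094), (31.992734909057617, 18.5271053314209), 7.370593547821045)
jamb
1785 axis pt [0.5792 0.048
[... 492 characters left out ...]
0e-02, -2.60000000e-02, -2.40000000e-02,
       -2.20000000e-02, -2.00000000e-02, -1.80000000e-02, -1.60000000e-02,
       -1.40000000e-02, -1.20000000e-02, -1.00000000e-02, -8.00000000e-03,
       -6.00000000e-03, -4.00000000e-03, -2.00000000e-03,  4.16333634e-17,
        2.00000000e-03,  4.00000000e-03,  6.00000000e-03,  8.00000000e-03,
        1.00000000e-02,  1.20000000e-02,  1.40000000e-02,  1.60000000e-02,
        1.80000000e-02,  2.00000000e-02,  2.20000000e-02,  2.40000000e-02,
        2.60000000e-02,  2.80000000e-02,  3.00000000e-02,  3.20000000e-02,
        3.40000000e-02,  3.60000000e-02,  3.80000000e-02,  4.00000000e-02,
        4.20000000e-02,  4.40000000e-02,  4.60000000e-02]))
```

```bash
python3 - <<'E'
from h import *
go(.4652,.0886,.1757,.135)
E
```

```text
t 6.85 pos [0.4689 0.0555 0.2165] yaw 0.1467 tilt [ 0.0006 -0.0025] F [ 0.4 -0.3 -2.1] gap 0.0075 q [ 0.58  0.41 -0.9   2.05  0.43  0.87 -0.41]
  -> [3.34 0.12 4.07] roll 0.012
```

>>> {"op": "step_arm", "data": {
  "increments": [
    [[0.5, 0.1, 1.5], 0.01],
    [[1, 0.1, 3], 0.01],
    [[1.6, 0.1, 4], 0.01],
    [[2.4, 0.1, 4.1], 0.012],
    [[2.8, 0.1, 4.1], 0.012]
  ]
}}

```text
time: 7.35
tool_pos: [0.4657, 0.0842, 0.1755]
ee_rot: [0.001, 0.658, 0.753, -0.001]
wrist_force: [0.3, 0.0, -1.1]
finger_gap: 0.0073
```

```bash
python3 - <<'E'
from fit import *
go(.4652,.0886,.1757,.135)
m,im,P=cloud('wrist','w5'); cyl(P,[.4558,.158,.062],.135,.0045,[(-.036,-.004)],.001,.01,.007)
m,im,P=cloud('side','s5')
b=cv2.resize(im[60:210,200:350],None,fx=4,fy=4,interpolation=cv2.INTER_CUBIC)
cv2.imwrite('pics/s5c.png',b[...,::-1])
E
```

```text
t 7.35 pos [0.4657 0.0842 0.1755] yaw 0.1352 tilt [ 0.0004 -0.0017] F [ 0.3  0.  -1.1] gap 0.0073 q [ 0.47  0.48 -0.84  2.08  0.51  0.8  -0.55]
  -> [ 0.44  0.01 -0.02] roll 0.0
791 axis pt [0.4556 0.158  0.0614] yaw 0.1393 slope -0.0042 rms 0.00055
```

View pics/s5c.png

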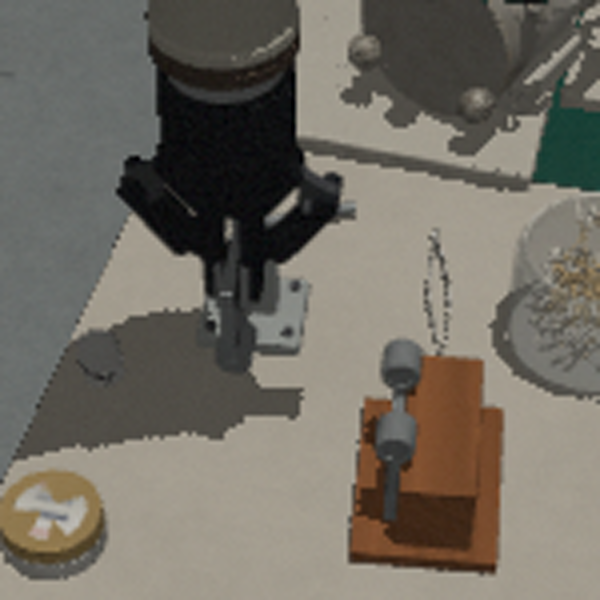

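>>> {"op": "step_arm", "data": {
  "increments": [
    [[0.8, 0, -0.04], 0],
    [[1.6, 0, -0.04], 0],
    [[2.4, 0, -0.04], 0],
    [[3.2, 0, -0.04], 0],
    [[3.5, 0, -0.04], 0]
  ]
}}

```text
time: 7.95
tool_pos: [0.4611, 0.1204, 0.1765]
ee_rot: [0.001, 0.657, 0.754, 0.0]
wrist_force: [-0.2, 0.5, -1.5]
finger_gap: 0.0075
```

```bash
python3 - <<'E'
from fit import *
root=np.array([.4556,.158]); s=.017
go(*(root+s*np.array([np.sin(.137),-np.cos(.137)])),.176,.137)
st=arm.read_state(); print(st['wrist_force'],st['moment'])
E
```

```text
t 7.95 pos [0.4611 0.1204 0.1765] yaw 0.1377 tilt [ 0.0019 -0.0013] F [-0.2  0.5 -1.5] gap 0.0075 q [ 0.39  0.48 -0.85  2.07  0.51  0.8  -0.63]
  -> [ 2.1  -0.03  0.05] roll 0.001
[-0.23896558  0.49972722 -1.54144462] [0.01252262 0.01574127 0.00323342]
```

>>> {"op": "step_arm", "data": {
  "increments": [
    [[0.6, 0, 0.03], 0],
    [[1.2, 0, 0.03], 0],
    [[1.7, 0, 0.03], 0],
    [[2.0, 0, 0.03], 0],
    [[2.0, 0, 0.03], 0]
  ]
}}

```text
time: 8.45
tool_pos: [0.4583, 0.1407, 0.1762]
ee_rot: [0.001, 0.656, 0.754, 0.0]
wrist_force: [0.4, 0.0, -1.6]
finger_gap: 0.0072
```

```bash
python3 - <<'E'
from fit import *
root=np.array([.4556,.158]); s=.017
go(*(root+s*np.array([np.sin(.137),-np.cos(.137)])),.176,.137)
m,im,P=cloud('wrist','w6'); 
y=np.array([-np.sin(.137),np.cos(.137)]); q=P[:,:2]-root; t=q@y; l=q@np.array([y[1],-y[0]])
k=(abs(l)<.012)&(P[:,2]>.067)&(P[:,2]<.073)&(t<.03); print('post face t',np.percentile(t[k],[.5,2,5]))
k=(abs(l)<.006)&(P[:,2]>.05)&(P[:,2]<.09)&(t<.01); print(k.sum(), np.histogram(t[k],bins=np.arange(-.03,.011,.002)))
b=cv2.resize(im[0:300,120:420],None,fx=2,fy=2); cv2.imwrite('pics/w6c.png',b[...,::-1])
E
```

```text
t 8.45 pos [0.4583 0.1407 0.1762] yaw 0.1385 tilt [ 0.002  -0.0011] F [ 0.4  0.  -1.6] gap 0.0072 q [ 0.35  0.49 -0.85  2.07  0.51  0.8  -0.67]
  -> [ 0.05 -0.03  0.02] roll 0.001
post face t [-0.02369078 -0.02204979 -0.01932256]
162 (array([ 0,  0,  0,  2,  3,  3,  2,  4,  6,  5,  8, 12, 30,  4,  4, 12, 11,
       17, 20, 19]), array([-3.00000000e-02, -2.80000000e-02, -2.60000000e-02, -2.40000000e-02,
       -2.20000000e-02, -2.00000000e-02, -1.80000000e-02, -1.60000000e-02,
       -1.40000000e-02, -1.20000000e-02, -1.00000000e-02, -8.00000000e-03,
       -6.00000000e-03, -4.00000000e-03, -2.00000000e-03,  2.77555756e-17,
        2.00000000e-03,  4.00000000e-03,  6.00000000e-03,  8.00000000e-03,
        1.00000000e-02]))
```

View pics/w6c.png

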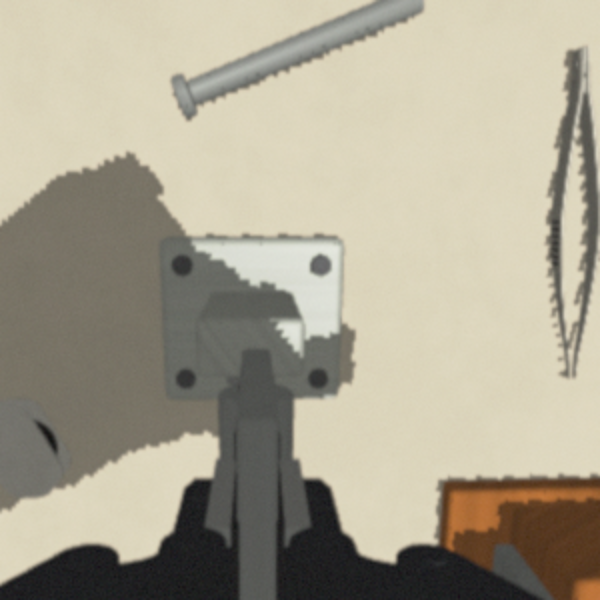

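>>> {"op": "step_arm", "data": {
  "increments": [
    [[0.1, 0, 0], 0],
    [[0.15, 0, 0], 0],
    [[0.15, 0, 0], 0],
    [[0.15, 0, 0], 0],
    [[0.15, 0, 0], 0]
  ]
}}

```text
time: 9.0
tool_pos: [0.4582, 0.1417, 0.1762]
ee_rot: [0.001, 0.657, 0.754, 0.0]
wrist_force: [0.8, 0.7, -2.2]
finger_gap: 0.0076
```

>>> {"op": "step_arm", "data": {
  "increments": [
    [[-0.8, 0, 0], 0],
    [[-1.8, 0, 0], 0],
    [[-3, 0, 0], 0],
    [[-4.2, 0, 0], 0],
    [[-5.4, 0, 0], 0]
  ]
}}

```text
time: 9.5
tool_pos: [0.4658, 0.0865, 0.1762]
ee_rot: [0.001, 0.657, 0.754, -0.0]
wrist_force: [0.9, 0.2, -1.5]
finger_gap: 0.0069
```

>>> {"op": "step_arm", "data": {
  "increments": [
    [[-0.7, 0, 0], 0],
    [[-1.6, 0, 0], 0],
    [[-2.0, 0, 0], 0],
    [[-2.0, 0, 0], 0],
    [[-2.0, 0, 0], 0]
  ]
}}

```text
time: 10.0
tool_pos: [0.4685, 0.0671, 0.1763]
ee_rot: [0.001, 0.657, 0.754, 0.0]
wrist_force: [-0.1, 0.7, -1.6]
finger_gap: 0.0075
```

```bash
python3 - <<'E'
from fit import *
go(.466,.07,.225,.16)
go(.5792,.0484,.225,.16)
E
```

```text
t 10.0 pos [0.4685 0.0671 0.1763] yaw 0.1372 tilt [ 0.0019 -0.0014] F [-0.1  0.7 -1.6] gap 0.0075 q [ 0.5   0.48 -0.84  2.08  0.5   0.8  -0.51]
  -> [ 0.32 -0.2  -4.87] roll -0.023
t 10.0 pos [0.4685 0.0671 0.1763] yaw 0.1372 tilt [ 0.0019 -0.0014] F [-0.1  0.7 -1.6] gap 0.0075 q [ 0.5   0.48 -0.84  2.08  0.5   0.8  -0.51]
  -> [-3.37 10.72 -4.85] roll -0.023
```

>>> {"op": "step_arm", "data": {
  "increments": [
    [[0, 0, -2], 0],
    [[0, 0, -5], 0],
    [[-2, 2, -7], -0.01],
    [[-5, 5, -7], -0.02],
    [[-8, 8, -7], -0.023]
  ]
}}

```text
time: 10.5
tool_pos: [0.56, -0.001, 0.2479]
ee_rot: [0.002, 0.647, 0.762, 0.001]
wrist_force: [0.8, 0.6, -1.5]
finger_gap: 0.0073
```

>>> {"op": "step_arm", "data": {
  "increments": [
    [[-2, 2, 0], 0],
    [[-4, 2.8, 0], 0],
    [[-4.2, 2.8, 0], 0],
    [[-4.2, 2.8, 0], 0],
    [[-4.2, 2.8, 0], 0]
  ]
}}

```text
time: 11.0
tool_pos: [0.5936, -0.0361, 0.248]
ee_rot: [0.002, 0.646, 0.763, 0.001]
wrist_force: [-0.7, -0.6, -0.9]
finger_gap: 0.0068
```

```bash
cat >> fit.py <<'E'
def jamb(P,c):
    c=cyl(P,c,.16,.012,[(-.039,-.019),(.019,.039)],.002,.02)
    y=np.array([-np.sin(.16),np.cos(.16)]); x=np.array([y[1],-y[0]]); q=P[:,:2]-c[:2]; t=q@y
    k=(P[:,2]>.086)&(P[:,2]<.098)&(abs(q@x)<.01); t=t[k]
    a,b=t[t<0],t[t>0]; print('knuckles t',np.percentile(a,[.5,1.5,98.5,99.5]).round(4) if len(a) else 0,np.percentile(b,[.5,1.5,98.5,99.5]).round(4) if len(b) else 0,len(a),len(b))
    return c
E
python3 - <<'E'
from fit import *
go(.5935,-.04,.245,.16)
for c in ['wrist','top','side']:
    m,im,P=cloud(c,c+'7'); print(c,m['xyz']); jamb(P,[.5792,.0484,.082])
go(.5792,.0484,.225,.16)
E
```

```text
t 11.0 pos [ 0.5936 -0.0361  0.248 ] yaw 0.165 tilt [ 0.0036 -0.0014] F [-0.7 -0.6 -0.9] gap 0.0068 q [ 0.63  0.57 -0.84  1.74  0.48  1.05 -0.21]
  -> [-0.38 -0.07  0.3 ] roll 0.005
wrist [0.58348076 0.03290353 0.31741821]
1949 axis pt [0.5792 0.0484 0.0813] yaw 0.1598 slope -0.0024 rms 0.0006
knuckles t [-0.04   -0.0399 -0.0183 -0.0183] [0.0177 0.0178 0.039  0.0393] 853 1063
top [ 0.31974825 -0.04848502  1.19644432]
145 axis pt [0.5792 0.0484 0.0829] yaw 0.1548 slope 0.0134 rms 0.00193
knuckles t [-0.7615 -0.7468 -0.0182 -0.018 ] [0.0186 0.019  0.4735 0.4741] 92 75
side [ 0.69233403 -0.61815269  0.84925174]
13 axis pt [0.5757 0.0478 0.0726] yaw 0.2568 slope -0.3558 rms 0.00076
knuckles t [-0.5034 -0.5032 -0.024  -0.0238] 0 12 0
t 11.15 pos [ 0.5939 -0.0365  0.2483] yaw 0.1649 tilt [ 0.0044 -0.0022] F [-0.6  0.3 -1.7] gap 0.0072 q [ 0.63  0.57 -0.84  1.74  0.48  1.05 -0.21]
  -> [ 8.63 -0.06  2.31] roll 0.005
```

>>> {"op": "step_arm", "data": {
  "increments": [
    [[2, 0, 0], 0.005],
    [[4, 0, 0], 0.005],
    [[6, 0, 0], 0.005],
    [[8, 0, 0], 0.005],
    [[8.6, 0, 0], 0.005]
  ]
}}

```text
time: 11.65
tool_pos: [0.5788, 0.0519, 0.2486]
ee_rot: [0.002, 0.647, 0.763, 0.001]
wrist_force: [0.7, 0.2, -0.9]
finger_gap: 0.0073
```

>>> {"op": "step_arm", "data": {
  "increments": [
    [[0, 0, 1], 0],
    [[0, 0, 2], 0],
    [[0, 0, 2], 0],
    [[0, 0, 2], 0],
    [[0, 0, 2], 0]
  ]
}}

```text
time: 12.15
tool_pos: [0.5792, 0.051, 0.2285]
ee_rot: [0.002, 0.647, 0.762, 0.001]
wrist_force: [0.7, -0.8, -1.6]
finger_gap: 0.0072
```

```bash
cat >> fit.py <<'E'
def bore(s):
    M=rot(s['ee_rot']); p=np.array(s['tool_pos'])+.1142*(M[:,2]-np.array([-.0021,-.0027,0])); p[2]=s['tool_pos'][2]-.1142
    return p
def tobore(x,y,z,yaw):
    s=arm.read_state(); b=bore(s); d=np.array([x,y,z])-b; print('bore',b.round(4)); go(*(s['tool_pos']+d),yaw,s)
E
python3 - <<'E'
from fit import *
tobore(.5792,.0481,.082,.158)
s=arm.read_state()['tool_pos']
m,im,P=cloud('wrist','w8'); b=cv2.resize(im[100:384,100:420],None,fx=2,fy=2)
cv2.imwrite('pics/w8c.png',b[...,::-1])
y=np.array([-np.sin(.16),np.cos(.16)]); x=np.array([y[1],-y[0]]); q=P[:,:2]-s[:2]; t=q@y; l=q@x; h=P[:,2]-s[2]
k=(abs(l)<.012)&(h>-.045)&(h<-.03)&(t>.014); print('top edge',k.sum(),'t max',np.percentile(t[k],[98,99.5]),'lat',np.percentile(l[k],[1,50,99]),'h',np.percentile(h[k],[5,50,95]))
m,im,P=cloud('top','t8');m,im,P=cloud('side','s8')
b=cv2.resize(im[60:210,220:370],None,fx=4,fy=4,interpolation=cv2.INTER_CUBIC); cv2.imwrite('pics/s8c.png',b[...,::-1])
E
```

```text
bore [0.5799 0.0512 0.1143]
t 12.15 pos [0.5792 0.051  0.2285] yaw 0.1633 tilt [ 0.0047 -0.0009] F [ 0.7 -0.8 -1.6] gap 0.0072 q [ 0.49  0.57 -0.84  1.79  0.5   1.   -0.38]
  -> [-0.29 -0.14  3.23] roll 0.005
top edge 1017 t max [0.03154251 0.03172516] lat [-0.00232566  0.00152078  0.00592539] h [-0.042893   -0.03782181 -0.03677638]
```

View pics/s8c.png

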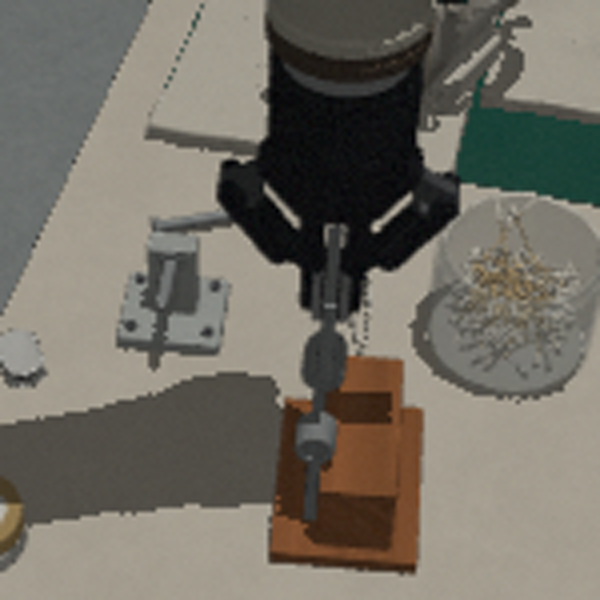

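```bash
cat > rel.py <<'E'
from fit import *
def load(c,tag):
    m=arm.camera_model(c); f=np.load(tag+'.npz'); d=f['d']; v,u=np.mgrid[:384,:512]; k=d>0
    return world(m,u[k].astype(float),v[k].astype(float),d[k])
def show(P,p0,tl,name,r=.012,zlo=-.008):
    p0=np.array(p0); yaw=.16; y=np.array([-np.sin(yaw),np.cos(yaw),0]); x=np.array([np.cos(yaw),np.sin(yaw),0])
    q=P-p0; t=q@y;l=q@x;h=q[:,2]; k=(abs(l)<.016)&(h>zlo)&(h<.013)&(t>tl[0])&(t<tl[1])
    t,l,h=t[k],l[k],h[k]
    inn=(t>tl[0]+.006)&(t<tl[1]-.004)
    f=lambda v: np.hypot(l[inn]-v[0],h[inn]-v[1])-r
    s=least_squares(f,[0,0],loss='soft_l1',f_scale=.0007).x
    print(name,inn.sum(),'dx,dz mm',(s*1000).round(2),'rms',np.sqrt(np.mean(f(s)**2)).round(5),'lat',np.percentile(l,[2,98]).round(4),'t',np.percentile(t,[0,2,98,100]).round(4))
E
python3 - <<'E'
from rel import *
J=[.5792,.0481,.082]
P0=load('side','side0'); P=load('side','s8')
show(P0,J,(-.043,-.016),'knuckle- at start'); show(P0,J,(.016,.043),'knuckle+ at start')
show(P,J,(-.043,-.016),'knuckle- now')
show(P,[.5799,.0512,.1143],(-.019,.017),'barrel')
show(P,[.5792,.051,.1143],(-.019,.017),'barrel (TCP xy)',zlo=-.006)
# leaf plate lower: front side
q=P-np.array([.5799,.0512,.1143]);
for p,n in [(load('top','t8'),'top'),(load('top','top0'),'top0')]:
    show(p,J,(-.043,-.016),n+' k-'); show(p,J,(.016,.043),n+' k+')
E
```

```text
knuckle- at start 61 dx,dz mm [-1.08 -0.83] rms 0.00231 lat [-0.0119  0.0097] t [-0.0428 -0.0418 -0.0183 -0.0179]
knuckle+ at start 57 dx,dz mm [-1.5  -0.63] rms 0.00279 lat [-0.0128  0.0102] t [0.0163 0.0164 0.0394 0.0403]
knuckle- now 66 dx,dz mm [-1.36 -0.51] rms 0.00255 lat [-0.0119  0.0097] t [-0.0421 -0.0414 -0.0196 -0.0175]
barrel 57 dx,dz mm [-0.43 -0.11] rms 0.00204 lat [-0.0118  0.0112] t [-0.0168 -0.0161  0.0098  0.0108]
barrel (TCP xy) 53 dx,dz mm [ 0.22 -0.41] rms 0.00181 lat [-0.0112  0.0119] t [-0.0168 -0.0158  0.01    0.0109]
  return _methods._mean(a, axis=axis, dtype=dtype,
  ret = ret.dtype.type(ret / rcount)
Traceback (most recent call last):
  File "rel.py", line 12, in show
    print(name,inn.sum(),'dx,dz mm',(s*1000).round(2),'rms',np.sqrt(np.mean(f(s)**2)).round(5),'lat',np.percentile(l,[2,98]).round(4),'t',np.percentile(t,[0,2,98,100]).round(4))
                                                                                                     ~~~~~~~~~~~~~^^^^^^^^^^
IndexError: index -1 is out of bounds for axis 0 with size 0
```

```bash
python3 - <<'E'
from rel import *
tobore(.5784,.048,.0818,.158)
E
```

```text
bore [0.58   0.0517 0.1147]
t 12.3 pos [0.5792 0.0515 0.2289] yaw 0.1641 tilt [ 0.0053 -0.0009] F [ 0.3 -0.1 -1.5] gap 0.0073 q [ 0.49  0.57 -0.84  1.79  0.5   1.   -0.38]
  -> [-0.34 -0.24  3.29] roll 0.006
```

>>> {"op": "step_arm", "data": {
  "increments": [
    [[-0.2, -0.1, 0.2], 0.005],
    [[-0.34, -0.2, 0.4], 0.006],
    [[-0.34, -0.2, 0.6], 0.006],
    [[-0.34, -0.2, 0.6], 0.006],
    [[-0.34, -0.2, 0.6], 0.006]
  ]
}}

```text
time: 12.8
tool_pos: [0.5777, 0.0479, 0.2228]
ee_rot: [0.002, 0.649, 0.761, 0.001]
wrist_force: [0.5, 0.4, -1.9]
finger_gap: 0.0076
```

```bash
python3 - <<'E'
from rel import *
tobore(.5784,.048,.0818,.158)
b=bore(arm.read_state()); J=[.5792,.0481,.082]
for i in range(2):
    m,im,P=cloud('side',f's9{i}'); show(P,J,(-.043,-.016),'k-'); show(P,b,(-.019,.017),'barrel')
    tobore(.5784,.048,.0818,.158)
E
```

```text
bore [0.5785 0.0481 0.1086]
t 12.8 pos [0.5777 0.0479 0.2228] yaw 0.1581 tilt [ 0.0051 -0.0008] F [ 0.5  0.4 -1.9] gap 0.0076 q [ 0.5   0.58 -0.83  1.8   0.51  0.99 -0.38]
  -> [-0.01 -0.03  2.68] roll 0.0
k- 57 dx,dz mm [-1.4  -0.57] rms 0.00213 lat [-0.0119  0.0097] t [-0.0423 -0.0411 -0.019  -0.0185]
barrel 59 dx,dz mm [-0.55 -0.43] rms 0.00181 lat [-0.0121  0.0111] t [-0.0166 -0.0163  0.0101  0.0135]
bore [0.5787 0.0482 0.1087]
t 12.85 pos [0.5778 0.048  0.2229] yaw 0.1582 tilt [ 0.0053 -0.0008] F [-0.1  0.6 -0.9] gap 0.0074 q [ 0.5   0.58 -0.83  1.8   0.51  0.99 -0.38]
  -> [-0.01 -0.04  2.69] roll 0.0
k- 65 dx,dz mm [-1.41 -0.31] rms 0.00229 lat [-0.0118  0.0097] t [-0.0421 -0.0414 -0.0196 -0.0182]
barrel 59 dx,dz mm [-0.27 -0.79] rms 0.00167 lat [-0.0121  0.0111] t [-0.0175 -0.0165  0.0107  0.0127]
bore [0.5787 0.0482 0.1088]
t 12.9 pos [0.5778 0.048  0.223 ] yaw 0.1582 tilt [ 0.0054 -0.0008] F [ 0.2 -0.7 -0.9] gap 0.0072 q [ 0.5   0.58 -0.83  1.8   0.51  0.99 -0.38]
  -> [-0.01 -0.04  2.7 ] roll 0.0
```

>>> {"op": "step_arm", "data": {
  "increments": [
    [[0.03, -0.04, 0.5], 0],
    [[0.03, -0.04, 1.0], 0],
    [[0.03, -0.04, 1.5], 0],
    [[0.03, -0.04, 1.8], 0],
    [[0.03, -0.04, 1.8], 0]
  ]
}}

```text
time: 13.4
tool_pos: [0.5771, 0.0481, 0.2042]
ee_rot: [0.002, 0.649, 0.761, 0.001]
wrist_force: [-0.3, 0.3, -0.1]
finger_gap: 0.0073
```

```bash
python3 - <<'E'
from rel import *
tobore(.5783,.0483,.0818,.158)
E
```

```text
bore [0.5778 0.0483 0.09  ]
t 13.4 pos [0.5771 0.0481 0.2042] yaw 0.1583 tilt [ 0.0041 -0.0008] F [-0.3  0.3 -0.1] gap 0.0073 q [ 0.48  0.6  -0.82  1.81  0.53  0.96 -0.4 ]
  -> [-0.01  0.05  0.82] roll 0.0
```

>>> {"op": "step_arm", "data": {
  "increments": [
    [[0, 0.04, 0.3], 0],
    [[0, 0.04, 0.6], 0],
    [[0, 0.04, 0.8], 0],
    [[0, 0.04, 0.8], 0],
    [[0, 0.04, 0.8], 0]
  ]
}}

```text
time: 13.9
tool_pos: [0.5775, 0.0483, 0.1962]
ee_rot: [0.002, 0.649, 0.761, 0.001]
wrist_force: [0.1, 0.3, -0.5]
finger_gap: 0.0072
```

>>> {"op": "step_arm", "data": {
  "increments": [
    [[0, 0, 0], 0],
    [[0, 0, 0], 0],
    [[0, 0, 0], 0],
    [[0, 0, 0], 0],
    [[0, 0, 0], 0]
  ]
}}

```text
time: 14.4
tool_pos: [0.5776, 0.0482, 0.1962]
ee_rot: [0.002, 0.649, 0.761, 0.001]
wrist_force: [0.0, -0.1, -2.2]
finger_gap: 0.0076
```

```bash
python3 - <<'E'
from rel import *
J=np.array([.5792,.0481,.082]); F=[]
b=bore(arm.read_state())
for i in range(4):
    m,im,P=cloud('side',f's10{i}'); s=arm.read_state(); F.append(np.r_[s['wrist_force'],s['moment']])
    show(P,J,(-.043,-.0185),'k-'); show(P,b,(-.013,.017),'barrel',zlo=-.004); 
tobore(.5783,.0483,.0818,.158)
print('F',np.mean(F,0).round(3))
c=cv2.resize(im[100:200,250:350],None,fx=6,fy=6,interpolation=cv2.INTER_CUBIC); cv2.imwrite('pics/s10c.png',c[...,::-1])
m,im,P=cloud('wrist','w10'); 
for r in arm.tip_of('side','tall_leaf_bore')[:2]+arm.tip_of('side','jamb_bore')[:2]: print(r)
m=arm.camera_model('side'); print('expect',proj(m,J),proj(m,b))
E
```

```text
k- 52 dx,dz mm [-1.13  0.37] rms 0.00226 lat [-0.0119  0.0097] t [-0.0424 -0.0409 -0.02   -0.0191]
barrel 38 dx,dz mm [-0.86 -0.94] rms 0.00094 lat [-0.0123  0.011 ] t [-0.0128 -0.0124  0.0153  0.0167]
k- 52 dx,dz mm [-1.72 -0.25] rms 0.00263 lat [-0.0119  0.0097] t [-0.0419 -0.0411 -0.02   -0.019 ]
barrel 37 dx,dz mm [-0.67 -0.86] rms 0.00089 lat [-0.0122  0.0111] t [-0.0125 -0.0123  0.015   0.0167]
k- 50 dx,dz mm [-1.85 -0.14] rms 0.00231 lat [-0.0119  0.0097] t [-0.0421 -0.0412 -0.0208 -0.0197]
barrel 38 dx,dz mm [-0.82 -0.84] rms 0.00113 lat [-0.0123  0.0111] t [-0.0122 -0.0118  0.0168  0.0168]
k- 51 dx,dz mm [-1.22  0.01] rms 0.00252 lat [-0.0119  0.0097] t [-0.0426 -0.0415 -0.0195 -0.0189]
barrel 36 dx,dz mm [-0.42 -0.76] rms 0.0009 lat [-0.0123  0.011 ] t [-0.013  -0.0125  0.0163  0.0166]
bore [0.5782 0.0484 0.0819]
t 14.6 pos [0.5775 0.0482 0.1961] yaw 0.1583 tilt [ 0.004  -0.0007] F [-0.9  0.4 -2. ] gap 0.007 q [ 0.48  0.61 -0.81  1.82  0.54  0.95 -0.41]
  -> [-0.02  0.01  0.01] roll 0.0
F [-0.094  0.263 -1.792 -0.002 -0.011  0.024]
{'at': [303.2, 159.3], 'confidence': 0.69}
{'at': [212.6, 192.6], 'confidence': 0.69}
{'at': [296.6, 157.0], 'confidence': 0.66}
expect [299.79504082 159.5365179 ] [299.45243735 159.35067156]
```

View pics/s10c.png

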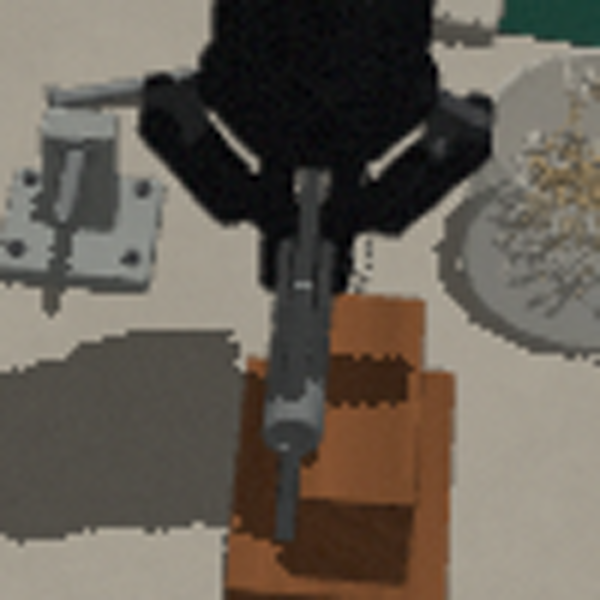

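```bash
python3 - <<'E'
from rel import *
P=load('wrist','w10'); J=np.array([.5792,.0481,.082])
show(P,J,(.016,.043),'k+ wrist',zlo=.001)
y=np.array([-np.sin(.16),np.cos(.16)]); x=np.array([y[1],-y[0]]); q=P[:,:2]-J[:2]; t=q@y; l=q@x
for a in np.arange(.012,.034,.004):
    k=(abs(l)<.012)&(P[:,2]>.15)&(P[:,2]<.168)&(t>a)&(t<a+.004)
    if k.sum()>5: print(round(a,3),k.sum(),'lat',np.percentile(l[k],[1,99]).round(4),'z',np.percentile(P[k,2],[10,50,90]).round(4))
P=load('side','s103'); q=P[:,:2]-J[:2]; t=q@y; l=q@x
for z0 in [.10,.11,.12,.13]:
    k=(abs(l)<.02)&(t<-.024)&(t>-.045)&(P[:,2]>z0)&(P[:,2]<z0+.01)
    if k.sum()>5: print('plate edge z',z0,k.sum(),'lat',np.percentile(l[k],[2,98]).round(4),'t',np.percentile(t[k],[2,50]).round(4))
k=(abs(l)<.012)&(t<-.014)&(t>-.045)&(P[:,2]>.15)&(P[:,2]<.17); print('side top edge z',k.sum(),np.percentile(P[k,2],[50,90,98]).round(4))
E
```

```text
k+ wrist 890 dx,dz mm [ 0.05 -0.66] rms 0.00049 lat [-0.0111  0.011 ] t [0.0185 0.0194 0.0401 0.0404]
0.012 246 lat [-0.0116  0.0116] z [0.1577 0.1587 0.167 ]
0.016 206 lat [-0.0039  0.0044] z [0.1575 0.1585 0.1592]
0.02 214 lat [-0.0039  0.0044] z [0.1574 0.1584 0.1592]
0.024 213 lat [-0.0038  0.0044] z [0.1575 0.1584 0.1592]
0.028 323 lat [-0.0038  0.0038] z [0.1525 0.1577 0.159 ]
0.032 14 lat [-0.0019  0.0019] z [0.152  0.1548 0.1577]
plate edge z 0.1 10 lat [-0.005   0.0017] t [-0.0343 -0.0333]
plate edge z 0.11 12 lat [-0.0038  0.003 ] t [-0.0347 -0.0313]
plate edge z 0.12 11 lat [-0.0042  0.0025] t [-0.0338 -0.0325]
plate edge z 0.13 12 lat [-0.0046  0.0021] t [-0.0341 -0.0325]
side top edge z 37 [0.158  0.1625 0.1666]
```

```bash
python3 - <<'E'
from rel import *
s=arm.read_state(); print(s['time'],np.abs(s['qvel']).max(),s['wrist_force'],s['finger_gap'])
m,im,P=cloud('top','t11'); line(P,'short leaf',(.44,.52,-.25,-.12),.068,.11)
a=np.load('top0.npz')['im']
for q in ['cream_pot','petri_dish','beaker']:
    r=arm.tip_of('top',q)[:1]; print(q,[plane(m,*k['at'],0).round(3) for k in r])
print(arm.close_job())
E
```

```text
14.75 0.0011007653333051498 [ 0.65602797  0.83595187 -1.61187859] 0.007053035917644551
short leaf 8 mid [ 0.4741 -0.2011] yaw -1.1258 len 0.0091 lat [-0.0019 -0.0003  0.0024] z [0.0788 0.0792 0.0842]
cream_pot [array([ 0.385, -0.042,  0.   ])]
petri_dish [array([ 0.684, -0.15 ,  0.   ])]
beaker [array([ 0.672, -0.259,  0.   ])]
the job is handed in; nothing more can be done
None
```

The job is done and handed in at about 15 s of the 51 s allowed. I took the taller leaf, in the far slot, straight up out of the rack. I slid its knuckle along the gauge pin until its leading end was about 2 mm from the post, with no contact force, and drew it off. I then lowered it upright between the jamb knuckles and am holding it there.

**Alignment:** In the last wrist picture the leaf's mid plane sits about 0.2 mm to one side of the jamb bore axis. Its bore height is within about 0.2 mm of the jamb knuckles.

**Held free:** The wrist force is about −1.7 N vertically, the same as when the leaf hung free. The joints were still and the grip holds at 60 N.

**Checks that disagreed or were weak:**
- The side camera suggested the leaf was 0.5 to 1 mm low. That fit is noisy, and I went with the wrist camera.
- In the grip, the leaf sat about 0.8 mm further ahead than its pose in the rack suggested. I corrected for this before lowering.
- The final top-view check of the shorter leaf was inconclusive, with only 8 depth points, probably because the arm was in the way. The wrist camera showed it in place after I lifted the taller leaf, and I did not go near it again.
- The pot, petri dish and beaker read 2 to 9 mm from their first readings. I put this down to detector noise, since neither the arm nor the leaf passed close to them.

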